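# Slide the spice dish past the vial rack

### The arm

A 6-joint arm with a two-finger parallel gripper is mounted at the origin on the work surface. World frame = base frame: x ahead of the robot, y to its left, z up, the work surface at z = 0. Lengths are in m, angles in degrees, forces in N, time in s.
With the tool pointing down it reaches from about 0.375 to 0.9 m from the base axis. Payload 3.1 kg.
Tool frame: the origin (TCP) lies at the very end of the fingers, on their centre line; the grasp point (between the pads) lies 19 mm behind it (bot.grip_point_offset is the distance from the TCP to the grasp point, in m); z points along the fingers, x is the direction in which the jaws open and shut, and the axes are right-handed (so a half turn about z gives the same grasp; the last joint's range is limited). The gripper opens to 87 mm and grips with 3 to 60 N. Pads are 19 mm wide; open, the fingers measure 117 mm over their backs; the gripper's body (75 mm by 190 mm) begins 51 mm behind the grasp point.
Start: joints at [-10.227, 30.224, 82.088, -0, 67.689, -10.227], TCP at [0.625, 0, 0.223] pointing down, gripper open.
Joint ranges: [-176.69, 176.69], [-43.24, 126.21], [12.49, 139.97], [-82, 262], [0, 151.66], [-163.58, 163.58]. Speed limits (degrees/s): [159.86, 159.86, 180, 180, 180, 180].

### API

Orientations are given as a 3x3 rotation matrix whose columns are the frame's x, y, z axes.
In Python, from rig import bot, capture, recognise, place_of gives the robot as it stands.
- The arm moves only by the tool send_rows, never from a script. Its argument "motion" is a list of rows, each a list of 2 entries, a list of its own where there are three numbers: the shift along the tool's x, y, z in mm, then the turn about the tool's z in rad. A call has exactly 5 rows; each row shifts and turns the pose as measured when the row begins, along the tool's axes as they then stand; what a row does not reach is not made up. A row lasts 1/12 s, in which the tool goes at most 41.7 mm and 7.16 degrees, less where a joint would pass 70% of its speed; a pose out of reach is approached as far as the arm can. A call with a gripper value outside its range is refused whole. "gripper" is the closure, from 0 (fully open) to 1 (shut), set as the call begins (left out, the last holds). The fingers move at their own pace and stop on an object; the grip force is fixed at half the most. Time passes only in rows, so rows that do not move let the fingers close, or fill a call up. It gives the time, the measured TCP pose, the force and the opening at its end, in the units of the state.
- bot.read_state(): the state, without advancing time (a new reading comes with each control period).
- capture(name): name is "scene" or "side" or "wrist"; returns a dict with "image" (400x640x3 uint8, blue, green, red), "fx", "fy", "cx", "cy" (pixels), "rvec" (rotation vector, rad) and "tvec" (3), from world to camera coordinates, as OpenCV has them. Camera axes: x right, y down, z forward; pixel columns grow to the right and rows downward; lengths in m; the calibration is good to about 2 mm. A picture is of the moment at which its call begins. There is no depth.
- bot.hand_in(): hands the job in, once; it reports no verdict.
Trained networks look in the newest picture that a camera, given by its name, has taken for a name from the list of things; names that differ only in an ending like _2 or _b are one class to them, and where a whole thing is asked for, a point or a joint stands for the part that bears it (a point fixed in the world has none). Each returns a list of dicts, best first, with "p" (0 to 1); they miss things now and then, are a little off and sometimes report something else, mostly with a low value. They report only what shows in the picture. A call takes as long as a camera call. They do not tell look-alikes from the thing itself.
- recognise(camera, target): "xy" ([column, row] in pixels, amid what is visible of it).
- place_of(camera, target): "xy" ([column, row] in pixels: a listed point, or the origin of a listed thing).
The state is a dict: "time_s": time; "joint_positions": joint angles; "qvel": joint speeds; "tau": joint torques, N m; "position": TCP position; "tcp_rot": TCP orientation; "force": force on the tool from outside, world axes, zero at the start; "moment": the same for the moment, N m; "opening": opening from 0.0 (shut) to 1.0 (fully open).
Only numpy, scipy, OpenCV 4.12 (cv2) and the standard library are available. Lean on these libraries where they do the work, as an engineer would, in place of code of your own. Each camera call takes 0.05 s, during which the arm holds its last target.

### The job

Gently push the grey ceramic dish along the drawer floor, through the narrow gap between the vial rack and the little pine divider box, until it stands wholly on the round cork pad at the other end. Only push it, never pick it up or squeeze it hard, do not knock the rack, and leave the other things in the drawer where they are.

Things in the scene. Friction and masses are not known exactly. Their poses are not given: they have to be found in the camera images.
- dish: The matte grey ceramic dish to be pushed: round and open, straight outer wall 96 mm in diameter and 30 mm high (the lowest 6 mm taper in to 88 mm), wall 5 mm thick, inner floor 6 mm up, about 0.3 kg, loose, slides with ordinary friction. Origin: centre of its underside, z up. It starts at one end of the drawer, left or right.
- drawer_floor (a point): Centre of the flat pine floor of the drawer, which is lifted out, fixed on the worktop and open at the top. The floor is at world height z = 0.008 m; inside it reaches from x 0.35 to 0.80 m and y -0.44 to 0.44 m; walls 40 mm high above its floor. All other things stand on its floor.
- rack: Bamboo vial rack fixed to the drawer floor, 100 mm (its x) by 150 mm (its y), with five black-capped glass vials fixed in it, sloping up towards its +x, away from the gap; 34 mm high at its low face (its x = -50 mm, the flat wall of the gap, 150 mm long), 68 mm at the caps. Origin: centre of its underside.
- gap_mid (a point): Middle of the gap between the rack and the divider box, on the drawer floor. Turned with the rack: its y axis runs along the gap (the way the dish must travel, towards +y or -y), its x axis across it. The gap is 104 mm wide (52 mm either side of this point).
- divider_box: Low whitewashed pine box fixed to the drawer floor, the other wall of the gap, parallel to the rack, 60 mm (its x) by 100 mm (its y) by 40 mm high, open with two compartments. Its +x face faces the rack's low face. Origin: centre of its underside. It may stand up to 20 mm further along the gap's y, either way, than gap_mid.
- pad: Round cork pad, 140 mm in diameter, inlaid flush in the drawer floor (no step) at the end opposite the dish, on the far side of the gap. Origin: its centre.
- measuring_spoon: Bystander in the drawer, not to be disturbed: stainless double-ended measuring spoon, loose, lying along its x axis, 150 x 38 x 15 mm. Origin: centre of its underside.
- spare_vial: Bystander in the drawer, not to be disturbed: loose glass vial with black cap standing upright, diameter 18 mm, 70 mm tall. Origin: centre of its underside.
- jar: Bystander in the drawer, not to be disturbed: small glass jar with steel lid, diameter 44 mm, 55 mm tall. Origin: centre of its underside.
- egg_cup: Bystander in the drawer, not to be disturbed: white ceramic egg cup, diameter 46 mm, 45 mm tall. Origin: centre of its underside.
- pestle: Bystander in the drawer, not to be disturbed: small turned wooden pestle standing on its wide end, diameter 34 mm, 75 mm tall. Origin: centre of its underside.
- soap_stone: Bystander in the drawer, not to be disturbed: small rounded marble block 45 x 30 x 20 mm. Origin: centre of its underside.
Not all that is in view belongs to the job. What is shaped like the dish but turquoise is not meant.

How it is judged:
By the outcome, as a careful person would: the job done as asked, in the order asked, and still so for the second after the job is handed in, with the robot touching nothing.
It also fails if it takes over 64 s, if anything falls off the work surface, if the arm or the gripper's body presses on something with over 40 N, if the wrist force passes 120 N, or if a joint passes its speed limit or range.

## Working session

There is one attempt and no reset: what is moved stays moved. The work goes in short steps, Python scripts to look and compute and a tool call to move; the robot and the scene stay as the last step left them, time stands still between calls to the robot, and variables do not carry over. Pictures are saved under pics/ and viewed, and the job is handed in when it is done.

Besides the shell and the picture viewer there is one more tool, called after ">>>" in YAML: its name, and indented under it one key for each argument. send_rows: Moves the arm, as the interface text tells. Its arguments: {"type":"object","properties":{"motion":{"type":"array","items":{"type":"array"}},"gripper":{"type":"number"}},"required":["motion"]}

```bash
ls; mkdir -p pics
python3 - <<'E'
from rig import bot,capture,recognise,place_of
import cv2
for c in ["scene","side","wrist"]:
    r=capture(c); cv2.imwrite(f"pics/{c}0.png",r["image"])
    print(c,r["fx"],r["cx"],r["cy"],r["rvec"],r["tvec"])
    for t in ["dish","rack","gap_mid","divider_box","pad"]:
        print(t,[(q["xy"],round(q["p"],2)) for q in place_of(c,t)[:3]])
s=bot.read_state();print(s)
E
```

```text
pics
scene 421.1510361032334 317.78916729030476 203.56783315850325 [ 1.7625878   1.54941299 -0.75378673] [-0.13083165 -0.29082021  1.68649114]
dish [([359.2, 201.5], 0.96), ([474.5, 202.0], 0.78), ([369.4, 156.1], 0.75)]
rack [([307.1, 244.5], 0.56)]
gap_mid [([361.7, 201.8], 0.41)]
divider_box [([293.1, 207.5], 0.77)]
pad [([210.3, 231.4], 0.83)]
side 374.4359894405131 320.30507350064306 197.63830845940808 [ 0.21725365 -2.7320451   1.41755062] [0.52405656 0.02535817 1.35217545]
dish [([395.9, 255.0], 0.91), ([320.4, 222.7], 0.86), ([287.2, 312.7], 0.76)]
rack [([281.6, 185.9], 0.86)]
gap_mid [([309.4, 188.6], 0.64)]
divider_box [([333.6, 185.8], 0.78)]
pad [([318.9, 158.1], 0.94), ([279.8, 186.1], 0.41)]
wrist 318.14105704639866 322.7754744600815 197.06229045127998 [-2.88546087e+00  1.22714357e-04  2.56742063e-03] [-0.62436242 -0.0310828   0.39047207]
dish []
rack [([362.4, 162.8], 0.93)]
gap_mid []
divider_box [([210.9, 190.0], 0.56)]
pad []
{'time_s': 0.9, 'joint_positions': array([-1.02268447e+01,  3.02231700e+01,  8.20857242e+01,  9.10485856e-04,
        6.76888634e+01, -1.02292747e+01]), 'qvel': array([-0.05753201,  0.03098027,  0.02097058,  0.00430436, -0.08613678,
        0.02643853]), 'tau': array([-3.36384273e-04, -4.39998579e+01, -1.76987958e+01,  6.34319312e-02,
        5.03994548e-02, -1.44878942e-05]), 'position': array([6.24999005e-01, 3.91360789e-05, 2.22562993e-01]), 'tcp_rot': array([[ 9.99999998e-01,  3.63781323e-05,  4.11249657e-05],
       [ 3.63778232e-05, -9.99999999e-01,  7.51920749e-06],
       [ 4.11252392e-05, -7.51771145e-06, -9.99999999e-01]]), 'force': array([1.09284016, 0.22830589, 0.40828288]), 'moment': array([0.01178932, 0.03533844, 0.01762827]), 'opening': 1.000600108106255}
```

View pics/scene0.png

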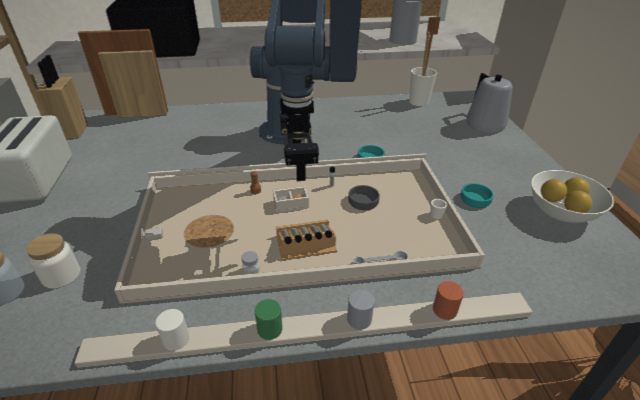

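View pics/side0.png

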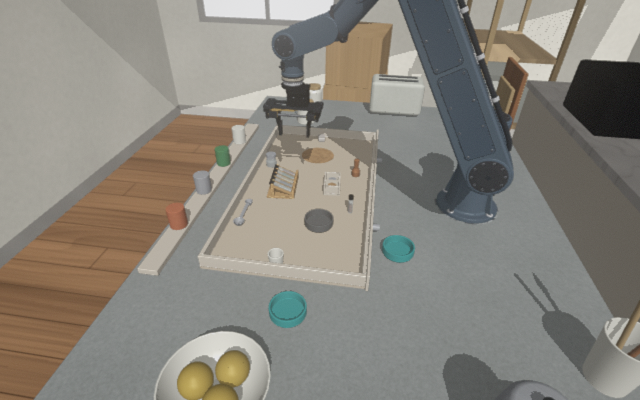

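View pics/wrist0.png

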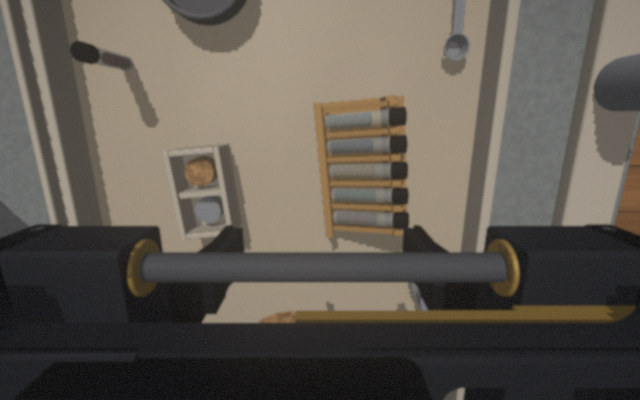

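The pictures show the grey dish at scene (364,198), side (319,220), on the −y side. The pad is on the +y side at scene (210,231). The rack sits at wrist (362,165) and the divider box at (200,190). Next I'll work out coarse positions.

```bash
cat > h.py <<'E'
import numpy as np, cv2
from rig import bot,capture,recognise,place_of
def cam(r):
    R=cv2.Rodrigues(np.array(r["rvec"],float))[0]; t=np.array(r["tvec"],float).ravel()
    K=np.array([[r["fx"],0,r["cx"]],[0,r["fy"],r["cy"]],[0,0,1.]])
    return K,R,t
def toplane(r,uv,z):
    K,R,t=cam(r); d=R.T@np.linalg.inv(K)@np.array([uv[0],uv[1],1.]); c=-R.T@t
    return c+d*(z-c[2])/d[2]
def proj(r,P):
    K,R,t=cam(r); p=K@(R@np.array(P,float)+t); return p[:2]/p[2]
def tri(rs,uvs):
    A=[];b=[]
    for r,uv in zip(rs,uvs):
        K,R,t=cam(r); d=R.T@np.linalg.inv(K)@np.array([uv[0],uv[1],1.]); d/=np.linalg.norm(d); c=-R.T@t
        M=np.eye(3)-np.outer(d,d); A.append(M); b.append(M@c)
    return np.linalg.solve(sum(A),sum(b))
E
python3 - <<'E'
from h import *
np.set_printoptions(precision=4,suppress=True)
rs={c:capture(c) for c in ["scene","side","wrist"]}
for c,r in rs.items():
    K,R,t=cam(r);print(c,"campos",-R.T@t)
    for t in ["dish","rack","gap_mid","divider_box","pad","measuring_spoon","spare_vial","jar","egg_cup","pestle","soap_stone"]:
        print(t,[(toplane(r,q["xy"],.008)[:2],round(q["p"],2)) for q in place_of(c,t)[:3]])
w=rs["wrist"]
for n,uv,z in [("rackfront far",(316,103),.042),("rackfront near",(331,236),.042),("box NE",(219,146),.048),("box SE",(232,233),.048),("box NW",(165,152),.048),("box SW",(184,238),.048)]:
    print(n,toplane(w,uv,z))
E
```

```text
scene campos [ 1.5142 -0.0708  0.805 ]
dish [(array([0.5426, 0.5608]), 0.77), (array([0.5039, 0.1998]), 0.74), (array([0.2582, 0.275 ]), 0.69)]
rack [(array([0.5769, 0.0007]), 0.59), (array([0.685 , 0.0174]), 0.58)]
gap_mid []
divider_box [(array([ 0.5042, -0.0113]), 0.73)]
pad [(array([ 0.5857, -0.2525]), 0.91)]
measuring_spoon [(array([0.7627, 0.1861]), 0.8)]
spare_vial [(array([0.4135, 0.1315]), 0.51), (array([0.752 , 0.1952]), 0.17)]
jar [(array([ 0.76  , -0.1347]), 0.83)]
egg_cup [(array([0.5914, 0.4112]), 0.53)]
pestle [(array([ 0.397 , -0.1254]), 0.66)]
soap_stone [(array([ 0.5778, -0.4164]), 0.62)]
side campos [0.3661 1.1582 0.7925]
dish [(array([0.5226, 0.5736]), 0.93), (array([0.2615, 0.3089]), 0.91), (array([0.5138, 0.1908]), 0.85)]
rack []
gap_mid [(array([0.5628, 0.0125]), 0.78), (array([0.5704, 0.0192]), 0.55)]
divider_box [(array([ 0.4817, -0.012 ]), 0.85)]
pad [(array([ 0.5766, -0.2282]), 0.59)]
measuring_spoon [(array([0.7626, 0.1891]), 0.59)]
spare_vial [(array([0.4119, 0.1269]), 0.57)]
jar [(array([ 0.7486, -0.1426]), 0.68)]
egg_cup [(array([0.5809, 0.0218]), 0.68), (array([0.6002, 0.3977]), 0.65)]
pestle [(array([ 0.7514, -0.1454]), 0.74)]
soap_stone [(array([ 0.5939, -0.4276]), 0.46)]
wrist campos [0.6251 0.0687 0.3845]
dish []
rack [(array([0.6705, 0.0121]), 0.81)]
gap_mid []
divider_box [(array([ 0.4911, -0.0206]), 0.94)]
pad [(array([ 0.7538, -0.1369]), 0.7), (array([ 0.49  , -0.0157]), 0.48)]
measuring_spoon []
spare_vial [(array([0.4078, 0.123 ]), 0.72)]
jar [(array([ 0.7523, -0.1446]), 0.77)]
egg_cup []
pestle []
soap_stone []
rackfront far [0.6175 0.0794 0.042 ]
rackfront near [ 0.6339 -0.0673  0.042 ]
box NE [0.5155 0.0359 0.048 ]
box SE [ 0.5221 -0.0614  0.048 ]
box NW [0.458  0.0297 0.048 ]
box SW [ 0.4673 -0.0674  0.048 ]
```

>>> send_rows:
  motion:
    - [[-13,-26,-21],0]
    - [[-13,-26,-21],0]
    - [[-13,-26,-21],0]
    - [[-13,-26,-21],0]
    - [[-13,-26,-21],0]
  gripper: 0.42

```text
time_s: 3.12
position: [0.5585, 0.1283, 0.3244]
tcp_rot: [[1.0, -0.011, -0.012], [-0.011, -1.0, -0.001], [-0.012, 0.001, -1.0]]
force: [0.5, -0.2, -0.2]
opening: 0.707
```

>>> send_rows:
  motion:
    - [[0,0,0],0]
    - [[0,0,0],0]
    - [[0,0,0],0]
    - [[0,0,0],0]
    - [[0,0,0],0]

```text
time_s: 3.53
position: [0.558, 0.1327, 0.3294]
tcp_rot: [[1.0, -0.004, -0.003], [-0.004, -1.0, 0.001], [-0.003, -0.001, -1.0]]
force: [-1.0, -0.1, -0.8]
opening: 0.582
```

Run:
```python
from h import *
r=capture("wrist"); cv2.imwrite("pics/wrist1.png",r["image"])
import pickle; pickle.dump(r,open("w1.pkl","wb"))
s=bot.read_state();print(s["position"],s["opening"],s["time_s"])
for t in ["dish","rack","gap_mid","divider_box","spare_vial","egg_cup","measuring_spoon"]:
    print(t,[(q["xy"],toplane(r,q["xy"],.008)[:2].round(4),round(q["p"],2)) for q in place_of("wrist",t)[:3]])
```

```text
[0.55802907 0.1325142  0.32912519] 0.5814297090870448 3.5833
dish [([103.3, 47.8], array([0.2492, 0.2926]), 0.84), ([285.9, 110.3], array([0.5026, 0.2068]), 0.76), ([396.4, 236.4], array([0.6752, 0.0087]), 0.4)]
rack [([395.2, 234.3], array([0.673 , 0.0124]), 0.75)]
gap_mid []
divider_box [([282.5, 251.3], array([ 0.4895, -0.0169]), 0.8)]
spare_vial [([224.3, 167.6], array([0.4051, 0.1223]), 0.66)]
egg_cup [([330.4, 241.2], array([0.5682, 0.0007]), 0.43)]
measuring_spoon [([463.4, 119.1], array([0.7639, 0.193 ]), 0.85)]
```

View pics/wrist1.png

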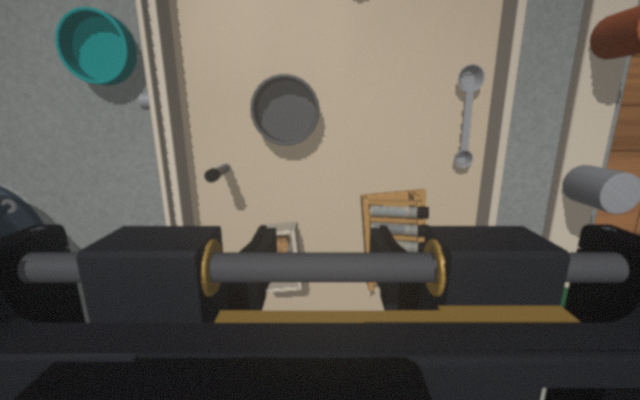

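```bash
cat >> h.py <<'E'
from scipy.optimize import least_squares
def dishfit(r,guess,z=0.038,name=None,rad=60):
    im=r["image"].astype(int); u,v=np.meshgrid(np.arange(640),np.arange(400))
    px=[proj(r,[guess[0]+.062*np.cos(a),guess[1]+.062*np.sin(a),z]) for a in np.linspace(0,6.28,40)]
    roi=np.zeros((400,640),np.uint8); cv2.fillPoly(roi,[np.array(px).astype(int)],1)
    sat=im[...,2]-im[...,0]   # R-B: floor warm
    m=((sat<14)&(roi>0)).astype(np.uint8)
    m=cv2.morphologyEx(m,cv2.MORPH_OPEN,np.ones((3,3)))
    cs,_=cv2.findContours(m,cv2.RETR_EXTERNAL,cv2.CHAIN_APPROX_NONE); c=max(cs,key=cv2.contourArea)
    h=cv2.convexHull(c)[:,0].astype(float)
    c=c[:,0].astype(float)
    P=np.array([toplane(r,q,z)[:2] for q in c])
    f=lambda p:np.hypot(P[:,0]-p[0],P[:,1]-p[1])-p[2]
    s=least_squares(f,[*guess[:2],.048],loss="soft_l1",f_scale=.001)
    if name:
        o=r["image"].copy(); cv2.drawContours(o,[c.astype(np.int32)],-1,(0,0,255),1)
        for a in np.linspace(0,6.28,60):
            cv2.circle(o,tuple(int(x) for x in proj(r,[s.x[0]+.048*np.cos(a),s.x[1]+.048*np.sin(a),z]).round()),0,(0,255,0),-1)
        cv2.imwrite(name,cv2.resize(o,None,fx=1.25,fy=1.25))
    return s.x, np.sqrt(np.mean(f(s.x)**2))
E
python3 - <<'E'
from h import *; import pickle
r=pickle.load(open("w1.pkl","rb"))
print(r["image"][110,285],r["image"][110,255],r["image"][200,320],r["image"][60,350],r["image"][150,290])
print(dishfit(r,[.505,.2],name="pics/fit1.png"))
for c in ["scene","side"]: print(dishfit(capture(c),[.505,.2],name=f"pics/fit1{c}.png"))
E
```

```text
[91 92 93] [58 61 65] [139 159 173] [142 164 177] [ 96 109 119]
(array([0.50431892, 0.20630321, 0.04618578]), np.float64(0.00043799619040023503))
(array([0.51249991, 0.2029953 , 0.05237018]), np.float64(0.0036721265272916066))
(array([0.50429993, 0.21287315, 0.04721648]), np.float64(0.0020720388787564873))
```

View pics/fit1.png

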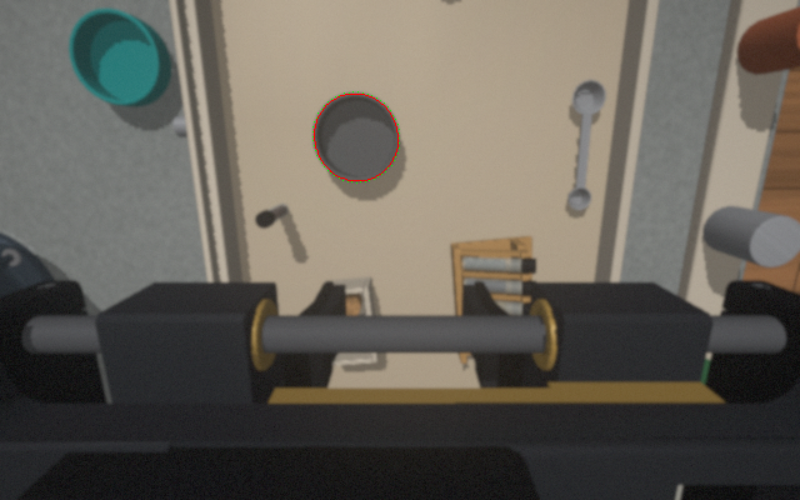

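The fit puts the dish at wrist (285,109), or world (0.504, 0.206). Now I'll refine the gap walls from wrist0.

Run:
```python
import cv2
i=cv2.imread("pics/wrist0.png")[80:250,150:420]
cv2.imwrite("pics/z0.png",cv2.resize(i,(270*3-20,170*3-12),interpolation=cv2.INTER_CUBIC))
```

```text
(no output)
```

View pics/z0.png

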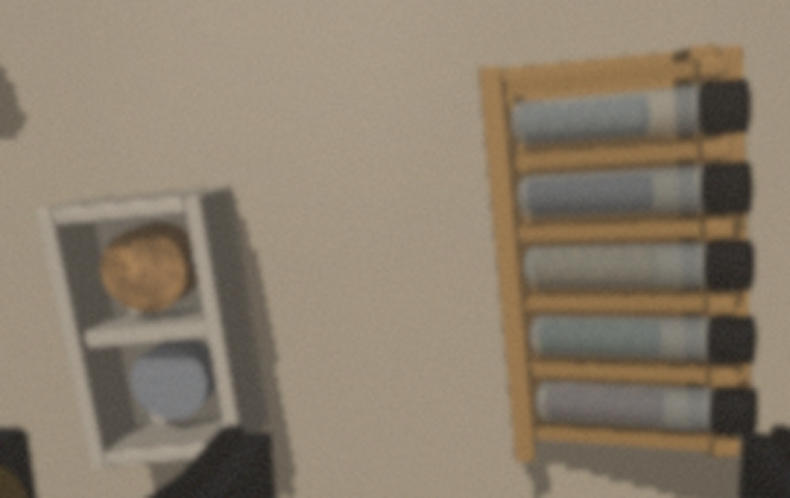

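Run:
```python
from h import *
# wrist0 calib as recorded
r=dict(fx=318.14105704639866,fy=318.14105704639866,cx=322.7754744600815,cy=197.06229045127998,rvec=[-2.88546087e+00,1.22714357e-04,2.56742063e-03],tvec=[-0.62436242,-0.0310828,0.39047207])
g=lambda a,b,z:toplane(r,(150+a/2.926,80+b/2.926),z)[:2]
ra,rb=g(480,68,.042),g(517,460,.042)
ba,bb=g(201,190,.048),g(238,422,.048)
print(ra,rb,np.linalg.norm(ra-rb),ba,bb)
d=(ra-rb)/np.linalg.norm(ra-rb);e=(ba-bb)/np.linalg.norm(ba-bb)
print(np.degrees(np.arctan2(-d[0],d[1])),np.degrees(np.arctan2(-e[0],e[1])))
n=np.array([d[1],-d[0]]);print(n@ra,n@rb,n@ba,n@bb)
```

```text
[0.61544213 0.07916436] [ 0.62892264 -0.06880771] 0.14858485281655714 [0.51527195 0.03704305] [ 0.52211016 -0.05090457]
5.205373011015566 4.445988601452863
0.6200862505600938 0.6200862505600938 0.5165076812889591 0.5153385608261507
```

Gap axis: x = 0.570 − 0.091·y, yaw about 5.2°, width about 104 mm, which matches the text. The first leg is a diagonal push to a spot just ahead of the gap.

>>> send_rows:
  motion:
    - [[-19,-25,24],0]
    - [[-19,-25,24],0]
    - [[-19,-25,24],0]
    - [[-19,-25,24],0]
    - [[-19,-25,24],0]

```text
time_s: 4.45
position: [0.4738, 0.2586, 0.2128]
tcp_rot: [[1.0, -0.015, 0.024], [-0.015, -1.0, 0.002], [0.024, -0.002, -1.0]]
force: [0.2, 0.1, -0.0]
opening: 0.579
```

>>> send_rows:
  motion:
    - [[0,0,0],-0.115]
    - [[0,0,0],-0.115]
    - [[0,0,0],-0.115]
    - [[0,0,0],-0.115]
    - [[0,0,0],-0.115]

```text
time_s: 4.87
position: [0.4625, 0.2638, 0.2057]
tcp_rot: [[0.828, 0.56, 0.006], [0.56, -0.828, -0.001], [0.005, 0.004, -1.0]]
force: [-0.4, 0.6, 0.1]
opening: 0.578
```

>>> send_rows:
  motion:
    - [[0,0,0],-0.11]
    - [[0,0,0],0]
    - [[0,0,0],0]
    - [[0,0,0],0]
    - [[0,0,0],0]

```text
time_s: 5.28
position: [0.4628, 0.2645, 0.206]
tcp_rot: [[0.76, 0.65, 0.007], [0.65, -0.76, -0.0], [0.005, 0.005, -1.0]]
force: [-0.2, 0.2, -0.5]
opening: 0.581
```

```bash
cat >> h.py <<'E'
def shift(target,extra_yaw_deg=None):
    s=bot.read_state(); R=np.array(s["tcp_rot"]); 
    d=R.T@(np.array(target)-s["position"])*1000
    yaw=np.degrees(np.arctan2(R[1,0],R[0,0]))
    print("t",s["time_s"],"pos",s["position"].round(4),"yaw",yaw.round(2),"tool shift mm",d.round(1),"open",round(s["opening"],3),"F",s["force"].round(2))
E
python3 -c "
from h import *
shift([.4636,.257,.025])"
```

```text
t 5.2833 pos [0.4628 0.2645 0.206 ] yaw 40.52 tool shift mm [ -5.2   5.3 181. ] open 0.581 F [-0.19  0.22 -0.47]
```

>>> send_rows:
  motion:
    - [[-1,0,30],0.03]
    - [[-1,0,30],0]
    - [[-1,0,30],0]
    - [[-1,0,30],0]
    - [[-1,0,25],0]

```text
time_s: 5.7
position: [0.47, 0.2645, 0.0644]
tcp_rot: [[0.785, 0.619, 0.031], [0.619, -0.785, 0.007], [0.029, 0.013, -0.999]]
force: [0.7, 0.1, 0.0]
opening: 0.579
```

>>> send_rows:
  motion:
    - [[0,0,14],0]
    - [[0,0,12],0]
    - [[0,0,6],0]
    - [[0,0,2],0]
    - [[0,0,0],0]

```text
time_s: 6.12
position: [0.4685, 0.2633, 0.0231]
tcp_rot: [[0.789, 0.614, 0.021], [0.614, -0.79, 0.004], [0.02, 0.01, -1.0]]
force: [0.7, -0.9, -0.5]
opening: 0.581
```

```bash
python3 -c "
from h import *
shift([.4636,.257,.025])
shift([.504,.206,.025])
r=capture('wrist');cv2.imwrite('pics/w2.png',r['image'])
r=capture('side');cv2.imwrite('pics/s2.png',cv2.resize(r['image'][100:300,180:440],(780,600),interpolation=cv2.INTER_CUBIC))"
```

```text
t 6.1167 pos [0.4685 0.2633 0.0231] yaw 37.86 tool shift mm [-7.7  2.  -2.1] open 0.581 F [ 0.75 -0.89 -0.47]
t 6.1167 pos [0.4685 0.2633 0.0231] yaw 37.86 tool shift mm [-7.1 67.  -1.4] open 0.581 F [ 0.75 -0.89 -0.47]
```

View pics/w2.png

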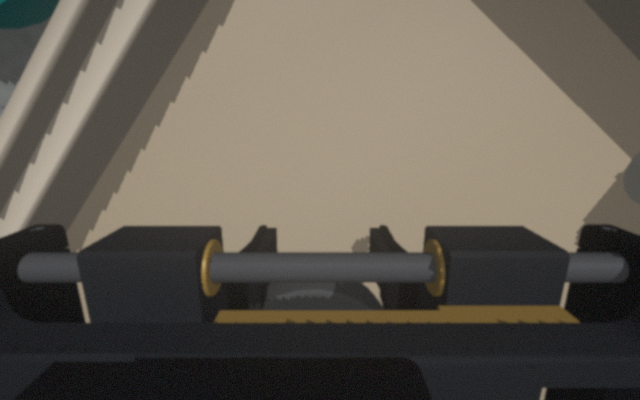

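View pics/s2.png

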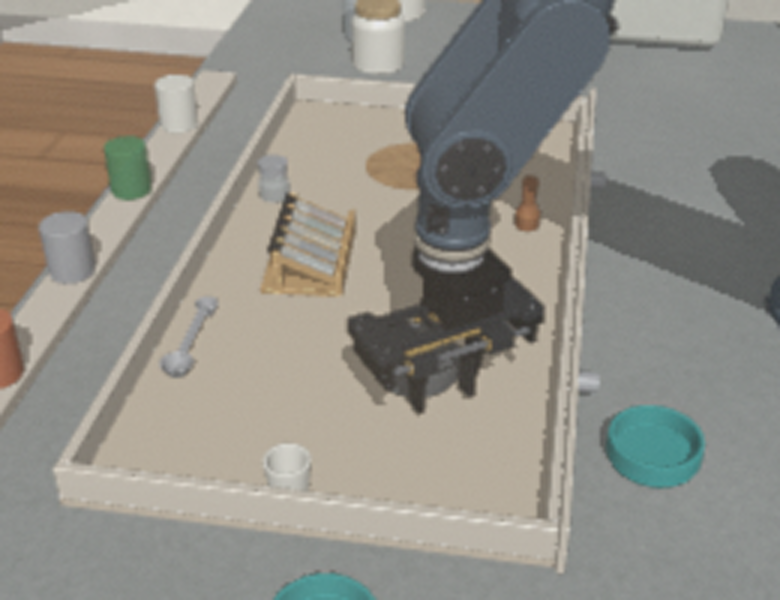

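```bash
python3 -c "
from h import *
r=capture('wrist');o=r['image'].copy()
for z,c in((.038,(0,255,0)),(.014,(0,0,255))):
  for a in np.linspace(0,6.28,300):
    p=proj(r,[.504+.048*np.cos(a),.206+.048*np.sin(a),z]).round()
    cv2.circle(o,(int(p[0]),int(p[1])),0,c,-1)
print(proj(r,bot.read_state()['position']))
cv2.imwrite('pics/w2b.png',cv2.resize(o[200:360,200:440],(780,520)))"
```

```text
[323.87609327 244.08858371]
```

View pics/w2b.png

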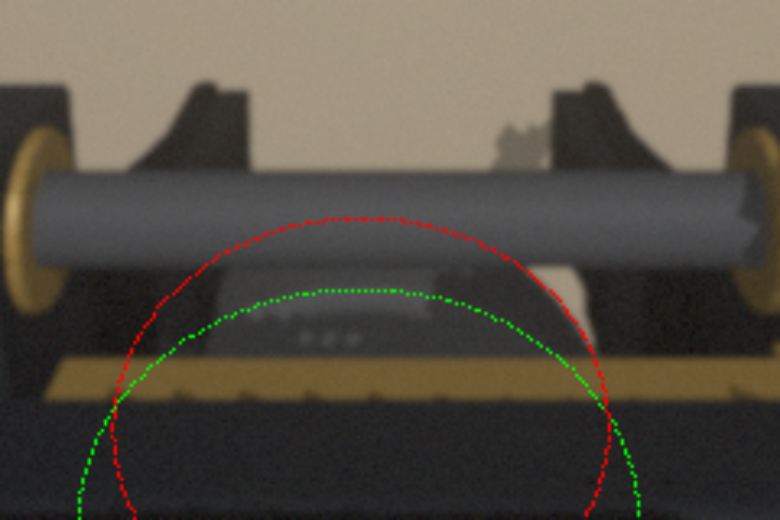

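>>> send_rows:
  motion:
    - [[-4,0,-1],0]
    - [[-3,0,-1],0]
    - [[0,3,0],0]
    - [[0,5,0],0]
    - [[0,5,0],0]

```text
time_s: 6.68
position: [0.4724, 0.2491, 0.0298]
tcp_rot: [[0.788, 0.615, 0.029], [0.615, -0.788, 0.007], [0.027, 0.013, -1.0]]
force: [-0.4, -0.2, -0.1]
opening: 0.576
```

```bash
python3 -c "
from h import *
shift([.504,.206,.025])
shift([.5266,.1775,.025])"
```

```text
t 6.6833 pos [0.4724 0.2491 0.0298] yaw 37.98 tool shift mm [-1.8 53.3  5.4] open 0.576 F [-0.41 -0.2  -0.08]
t 6.6833 pos [0.4724 0.2491 0.0298] yaw 37.98 tool shift mm [-1.5 89.7  5.9] open 0.576 F [-0.41 -0.2  -0.08]
```

>>> send_rows:
  motion:
    - [[0,4,2],0]
    - [[0,6,2],0]
    - [[0,7,1],0]
    - [[0,7,0],0]
    - [[0,7,0],0]

```text
time_s: 7.1
position: [0.49, 0.2246, 0.0261]
tcp_rot: [[0.79, 0.613, 0.024], [0.612, -0.79, 0.01], [0.025, 0.007, -1.0]]
force: [-1.4, 3.9, 1.6]
opening: 0.583
```

>>> send_rows:
  motion:
    - [[0,7,0],0]
    - [[0,7,0],0]
    - [[0,7,0],0]
    - [[0,7,0],0]
    - [[0,7,0],0]

```text
time_s: 7.52
position: [0.5125, 0.1942, 0.026]
tcp_rot: [[0.791, 0.612, 0.021], [0.612, -0.791, 0.011], [0.023, 0.004, -1.0]]
force: [-1.7, 2.9, 2.6]
opening: 0.58
```

```bash
python3 -c "
from h import *
shift([.5266,.1775,.025])
print(dishfit(capture('side'),[.53,.17],name='pics/f3.png'))"
```

```text
t 7.5167 pos [0.5125 0.1942 0.026 ] yaw 37.72 tool shift mm [ 0.9 21.8  1.2] open 0.58 F [-1.69  2.92  2.6 ]
(array([0.53394822, 0.17246359, 0.05538281]), np.float64(0.011900881945279754))
```

View pics/f3.png

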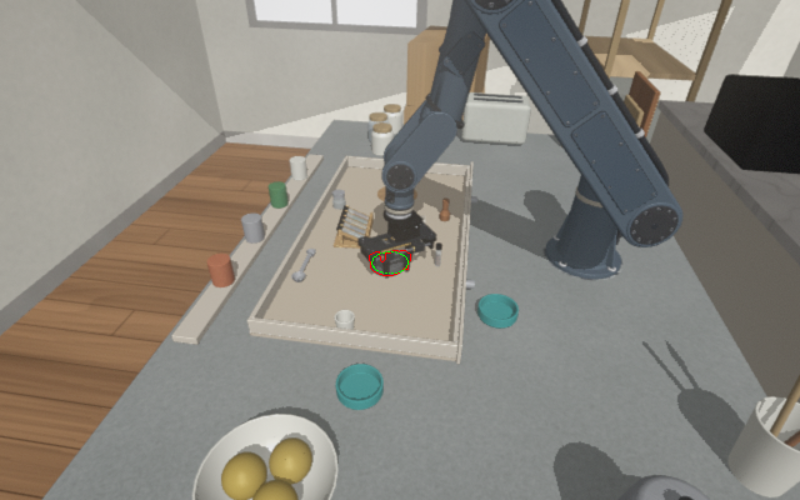

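>>> send_rows:
  motion:
    - [[0,7,0],0]
    - [[0,6,0],0]
    - [[0,5,0],0]
    - [[0,2,0],0]
    - [[0,0,0],0]

```text
time_s: 7.98
position: [0.5276, 0.1745, 0.0257]
tcp_rot: [[0.792, 0.61, 0.022], [0.61, -0.792, 0.01], [0.023, 0.005, -1.0]]
force: [-2.1, 3.2, 1.9]
opening: 0.577
```

>>> send_rows:
  motion:
    - [[0,-6,0],0]
    - [[0,-15,0],0]
    - [[0,-18,-15],0]
    - [[0,-10,-38],0]
    - [[0,-10,-38],0]

```text
time_s: 8.4
position: [0.4878, 0.2184, 0.1107]
tcp_rot: [[0.794, 0.608, 0.014], [0.608, -0.794, 0.004], [0.014, 0.006, -1.0]]
force: [1.0, 0.6, 1.1]
opening: 0.579
```

>>> send_rows:
  motion:
    - [[0,0,-38],0.11]
    - [[0,0,-38],0.11]
    - [[0,0,-38],0.11]
    - [[0,0,-38],0.11]
    - [[0,0,-20],0.11]

```text
time_s: 8.82
position: [0.4827, 0.2202, 0.2921]
tcp_rot: [[0.996, 0.087, 0.019], [0.087, -0.996, 0.0], [0.019, 0.001, -1.0]]
force: [1.0, 1.0, 0.8]
opening: 0.581
```

>>> send_rows:
  motion:
    - [[0,0,0],0]
    - [[0,0,0],0]
    - [[0,0,0],0]
    - [[0,0,0],0]
    - [[0,0,0],0]

```text
time_s: 9.23
position: [0.4842, 0.2208, 0.2951]
tcp_rot: [[0.995, 0.091, 0.03], [0.091, -0.996, -0.0], [0.03, 0.003, -1.0]]
force: [0.8, 0.4, 0.1]
opening: 0.577
```

```bash
python3 -c "
from h import *
import pickle
shift([.5266,.1775,.025])
r=capture('wrist');pickle.dump(r,open('w4.pkl','wb'))
print(dishfit(r,[.558,.138],name='pics/f4.png'))"
```

```text
t 9.2333 pos [0.4842 0.2208 0.2951] yaw 5.23 tool shift mm [ 30.   46.2 271.2] open 0.577 F [0.8  0.36 0.06]
(array([0.55785848, 0.1298357 , 0.05314557]), np.float64(0.004188863188210989))
```

View pics/f4.png

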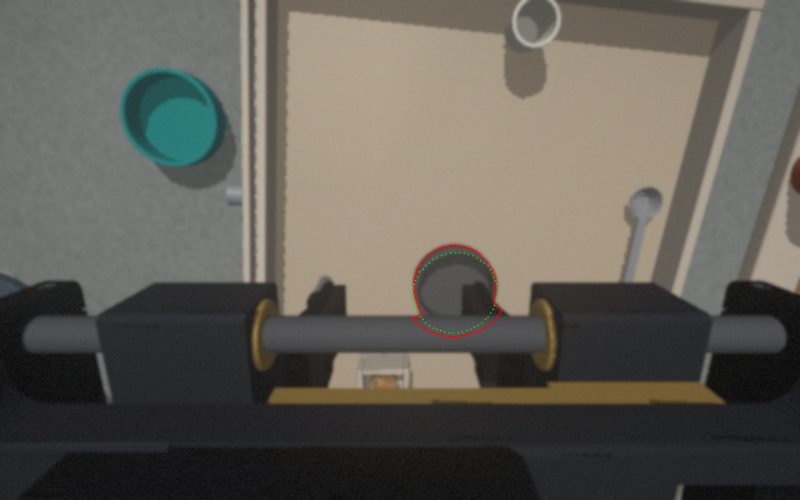

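>>> send_rows:
  motion:
    - [[11,37,1],0]
    - [[11,37,1],0]
    - [[11,37,1],0]
    - [[11,37,1],0]
    - [[11,37,1],0]

```text
time_s: 9.7
position: [0.5526, 0.0439, 0.2834]
tcp_rot: [[0.994, 0.109, 0.013], [0.109, -0.994, 0.003], [0.014, -0.002, -1.0]]
force: [-0.1, -0.5, -0.3]
opening: 0.577
```

>>> send_rows:
  motion:
    - [[8,30,1],0]
    - [[0,10,1],0]
    - [[0,0,0],0]
    - [[0,0,0],0]
    - [[0,0,0],0]

```text
time_s: 10.12
position: [0.5655, -0.004, 0.274]
tcp_rot: [[0.995, 0.1, 0.002], [0.1, -0.995, 0.004], [0.003, -0.004, -1.0]]
force: [0.4, 0.4, 0.0]
opening: 0.582
```

```bash
python3 -c "
from h import *
import pickle
shift([.5266,.1775,.025])
r=capture('wrist');pickle.dump(r,open('w5.pkl','wb'))
print(dishfit(r,[.558,.138],name='pics/f5.png'))
i=r['image'][:240,150:450];cv2.imwrite('pics/z5.png',cv2.resize(i,(750,600),interpolation=cv2.INTER_CUBIC))"
```

```text
t 10.1167 pos [ 0.5655 -0.004   0.274 ] yaw 5.75 tool shift mm [ -21.2 -183.6  249.6] open 0.582 F [0.36 0.43 0.  ]
(array([0.55829576, 0.13363546, 0.04658435]), np.float64(0.0005235745352099086))
```

View pics/f5.png

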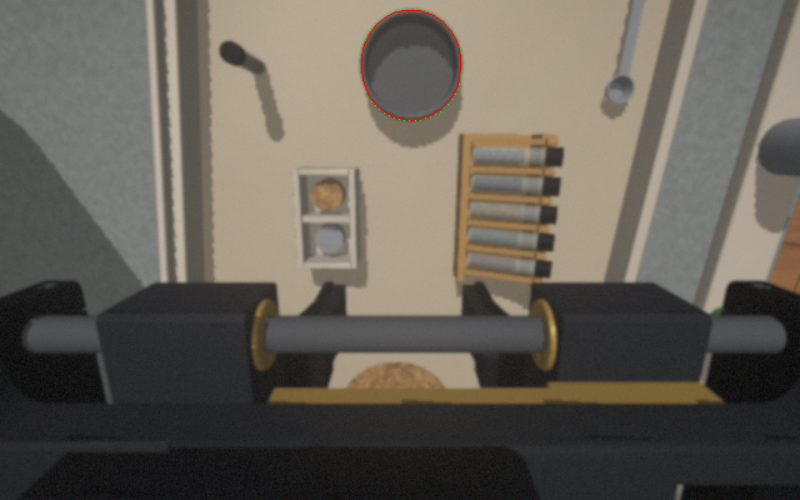

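View pics/z5.png

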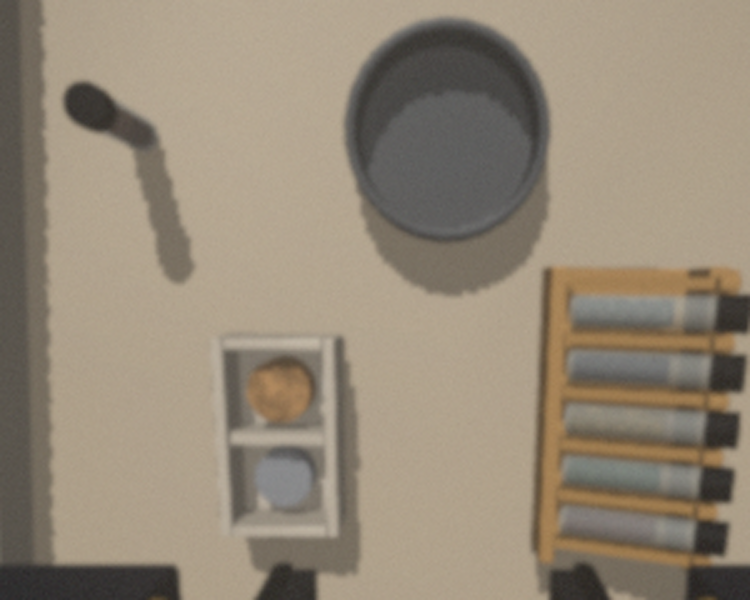

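Run:
```python
from h import *; import pickle
r=pickle.load(open("w5.pkl","rb"))
g=lambda a,b,z:toplane(r,(150+a/2.5,b/2.5),z)[:2]
ra,rb=g(552,270,.042),g(540,560,.042)
qa,qb=g(546,268,.008),g(534,555,.008)
ba,bb=g(335,338,.048),g(338,535,.048)
print(ra,rb,np.linalg.norm(ra-rb),qa,qb,ba,bb)
c=np.array([.5583,.1336])
for a,b in((ra,rb),(qa,qb),(ba,bb)):
    d=(a-b)/np.linalg.norm(a-b);y=np.degrees(np.arctan2(-d[0],d[1]))
    n=np.array([np.cos(np.radians(5)),np.sin(np.radians(5))]);print(y,n@a,n@b,n@c)
for y in(4.5,5,5.5): print(proj(r,[.57,0,.008]))
# overlay lines
```

```text
[0.61494085 0.07748571] [ 0.62877495 -0.06804019] 0.14618198056403603 [0.6165961  0.07935857] [ 0.63106618 -0.07676643] [0.51476146 0.03571318] [ 0.52317638 -0.06293274]
5.430377249995422 0.6193541394762557 0.6204521751030871 0.5678195071757087
5.295197767731967 0.6211663240341398 0.6219741509197155 0.5678195071757087
4.875770619982625 0.5159152434465474 0.515700581591942 0.5678195071757087
[326.34252644 164.21536272]
[326.34252644 164.21536272]
[326.34252644 164.21536272]
```

Relative to the gap axis the dish is off by less than 0.5 mm. The gap walls agree with the earlier measurement. Now a look at the pad.

>>> send_rows:
  motion:
    - [[0,36,0],0]
    - [[0,36,0],0]
    - [[0,36,0],0]
    - [[0,36,0],0]
    - [[0,36,0],0]

```text
time_s: 10.58
position: [0.583, -0.1692, 0.2732]
tcp_rot: [[0.992, 0.127, -0.001], [0.127, -0.992, 0.012], [0.0, -0.012, -1.0]]
force: [0.9, 0.4, -0.7]
opening: 0.576
```

>>> send_rows:
  motion:
    - [[0,15,0],0]
    - [[0,0,0],0]
    - [[0,0,0],0]
    - [[0,0,0],0]
    - [[0,0,0],0]

```text
time_s: 11.0
position: [0.5853, -0.1823, 0.273]
tcp_rot: [[0.992, 0.128, -0.001], [0.128, -0.992, 0.013], [0.001, -0.013, -1.0]]
force: [-0.3, 0.1, 0.6]
opening: 0.581
```

Run:
```python
from h import *
import pickle
shift([.5523,.1993,.025])
r=capture('wrist');pickle.dump(r,open('w6.pkl','wb'))
cv2.imwrite('pics/w6.png',r['image'])
print([(q["xy"],toplane(r,q["xy"],.008)[:2].round(4),round(q["p"],2)) for q in place_of("wrist","pad")[:3]])
im=r['image'].astype(int); m=((im[...,2]-im[...,0]>48)).astype(np.uint8)
m[235:]=0
cs,_=cv2.findContours(m,cv2.RETR_EXTERNAL,cv2.CHAIN_APPROX_NONE)
for c in sorted(cs,key=cv2.contourArea)[-3:]:
    c=c[:,0].astype(float); c=c[c[:,1]<220]
    P=np.array([toplane(r,q,.008)[:2] for q in c])
    f=lambda p:np.hypot(P[:,0]-p[0],P[:,1]-p[1])-p[2]
    s=least_squares(f,[.58,-.24,.07],loss='soft_l1',f_scale=.001);print(len(c),s.x,np.sqrt(np.mean(f(s.x)**2)))
```

```text
t 11.0 pos [ 0.5853 -0.1823  0.273 ] yaw 7.37 tool shift mm [  16.1 -379.5  252.8] open 0.581 F [-0.32  0.09  0.6 ]
[([312.5, 220.6], array([ 0.5798, -0.2575]), 0.79)]
112 [ 1.00643655 -0.16442064  0.02586579] 0.007564231974199842
711 [ 0.67174232 -0.01242273  0.04518359] 0.014258231211586229
135 [ 0.5807373  -0.25855756  0.0689566 ] 0.0005801409591099255
```

View pics/w6.png

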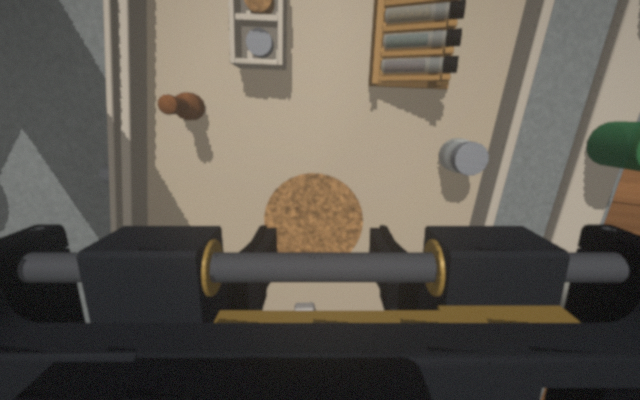

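Pad centre is (0.5805, −0.258), fitted radius 69 mm. I'll go back behind the dish.

>>> send_rows:
  motion:
    - [[1,-38,0],0.037]
    - [[1,-38,0],0]
    - [[1,-38,0],0]
    - [[1,-38,0],0]
    - [[1,-38,0],0]

```text
time_s: 11.52
position: [0.5722, 0.0099, 0.2752]
tcp_rot: [[0.997, 0.083, 0.003], [0.083, -0.997, 0.008], [0.003, -0.008, -1.0]]
force: [0.6, -0.1, 0.0]
opening: 0.581
```

>>> send_rows:
  motion:
    - [[1,-38,0],0]
    - [[1,-38,0],0]
    - [[1,-38,0],0]
    - [[1,-38,0],0]
    - [[0,-33,0],0]

```text
time_s: 11.93
position: [0.5551, 0.2094, 0.2785]
tcp_rot: [[0.996, 0.09, 0.004], [0.09, -0.996, 0.01], [0.005, -0.009, -1.0]]
force: [0.3, -0.1, -0.2]
opening: 0.578
```

```bash
python3 -c "
from h import *
shift([.5523,.1993,.025])"
```

```text
t 11.9333 pos [0.5551 0.2094 0.2785] yaw 5.14 tool shift mm [ -5.   12.2 253.4] open 0.578 F [ 0.28 -0.11 -0.21]
```

>>> send_rows:
  motion:
    - [[-1,0,36],0]
    - [[-1,0,36],0]
    - [[-1,0,36],0]
    - [[-1,0,36],0]
    - [[-1,0,36],0]

```text
time_s: 12.35
position: [0.5566, 0.2302, 0.1062]
tcp_rot: [[0.993, 0.111, 0.035], [0.111, -0.994, 0.021], [0.037, -0.017, -0.999]]
force: [0.1, -0.2, 0.3]
opening: 0.578
```

```bash
python3 -c "
from h import *
shift([.5523,.1993,.025])"
```

```text
t 12.35 pos [0.5566 0.2302 0.1062] yaw 6.36 tool shift mm [-10.7  31.6  80.3] open 0.578 F [ 0.06 -0.25  0.27]
```

>>> send_rows:
  motion:
    - [[-1,0,20],0.01]
    - [[-1,0,20],0]
    - [[-1,0,18],0]
    - [[-2,0,12],0]
    - [[-2,0,4],0]

```text
time_s: 12.77
position: [0.5429, 0.2353, 0.0219]
tcp_rot: [[0.994, 0.109, 0.021], [0.108, -0.994, 0.019], [0.023, -0.016, -1.0]]
force: [0.4, 0.1, 0.6]
opening: 0.579
```

```bash
python3 -c "
from h import *
shift([.5523,.1993,.025])
r=capture('wrist');cv2.imwrite('pics/w7.png',r['image'])"
```

```text
t 12.7667 pos [0.5429 0.2353 0.0219] yaw 6.22 tool shift mm [ 5.5 36.8 -3.6] open 0.579 F [0.35 0.1  0.57]
```

>>> send_rows:
  motion:
    - [[2,2,-1],0.018]
    - [[2,5,-1],0]
    - [[1,7,-1],0]
    - [[0,7,0],0]
    - [[0,7,0],0]

```text
time_s: 13.23
position: [0.5522, 0.2086, 0.0287]
tcp_rot: [[0.995, 0.094, 0.027], [0.093, -0.995, 0.02], [0.028, -0.017, -0.999]]
force: [-0.4, 0.1, -0.0]
opening: 0.578
```

```bash
cat >> h.py <<'E'
def lane():
    s=bot.read_state(); R=np.array(s["tcp_rot"]); n=np.array([.9959,.0906]); p=s["position"]
    print("t",s["time_s"],"pos",p.round(4),"yaw",np.degrees(np.arctan2(R[1,0],R[0,0])).round(2),"tool x to go mm",((.5679-n@p[:2])*1000).round(2),"z err",((p[2]-.025)*1000).round(1),"F",s["force"].round(2),"dish est",(p[:2]+.0515*R[:2,1]).round(4))
E
python3 -c "
from h import *
lane()"
```

```text
t 13.2333 pos [0.5522 0.2086 0.0287] yaw 5.34 tool x to go mm -0.97 z err 3.7 F [-0.36  0.13 -0.01] dish est [0.557  0.1573]
```

>>> send_rows:
  motion:
    - [[-0.5,6,1.5],0]
    - [[-0.5,6,1],0]
    - [[0,6,1],0]
    - [[0,6,0],0]
    - [[0,6,0],0]

```text
time_s: 13.65
position: [0.5558, 0.1744, 0.0265]
tcp_rot: [[0.996, 0.09, 0.03], [0.089, -0.996, 0.022], [0.032, -0.019, -0.999]]
force: [0.2, 2.2, 0.5]
opening: 0.58
```

```bash
python3 -c "
from h import *
lane()"
```

```text
t 13.65 pos [0.5558 0.1744 0.0265] yaw 5.11 tool x to go mm -1.46 z err 1.5 F [0.15 2.17 0.5 ] dish est [0.5605 0.1231]
```

>>> send_rows:
  motion:
    - [[-0.8,4,0.5],0]
    - [[-0.8,4,0],0]
    - [[-0.6,4,0],0]
    - [[-0.4,3,0],0]
    - [[-0.2,2,0],0]

```text
time_s: 14.07
position: [0.5558, 0.1561, 0.0262]
tcp_rot: [[0.996, 0.088, 0.033], [0.087, -0.996, 0.024], [0.035, -0.021, -0.999]]
force: [0.6, 2.6, 1.6]
opening: 0.581
```

```bash
python3 -c "
from h import *
lane()"
```

```text
t 14.0667 pos [0.5558 0.1561 0.0262] yaw 5.01 tool x to go mm 0.28 z err 1.2 F [0.63 2.64 1.64] dish est [0.5603 0.1048]
```

>>> send_rows:
  motion:
    - [[-0.1,6,0],-0.003]
    - [[-0.1,6,0],0]
    - [[-0.1,6,0],0]
    - [[-0.1,6,0],0]
    - [[-0.1,6,0],0]

```text
time_s: 14.48
position: [0.5578, 0.1253, 0.0261]
tcp_rot: [[0.995, 0.093, 0.033], [0.092, -0.995, 0.025], [0.035, -0.022, -0.999]]
force: [0.4, 3.8, 3.6]
opening: 0.582
```

```bash
python3 -c "
from h import *
lane()
for c in ('scene','side'):
  r=capture(c); u,v=proj(r,[.568,.05,.03]); u,v=int(u),int(v)
  cv2.imwrite(f'pics/{c}8.png',cv2.resize(r['image'][v-60:v+60,u-80:u+80],(800,600),interpolation=cv2.INTER_CUBIC))"
```

```text
t 14.4833 pos [0.5578 0.1253 0.0261] yaw 5.29 tool x to go mm 1.07 z err 1.1 F [0.43 3.81 3.56] dish est [0.5626 0.074 ]
```

View pics/scene8.png

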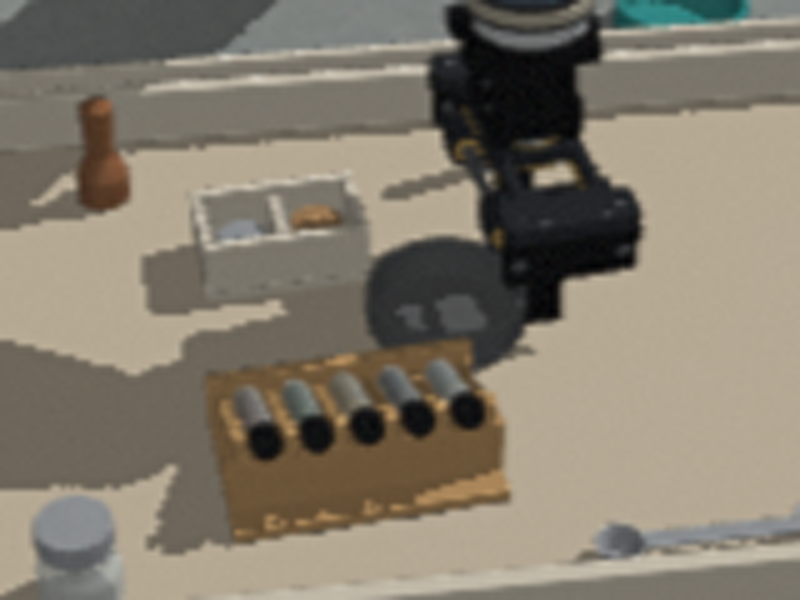

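View pics/side8.png

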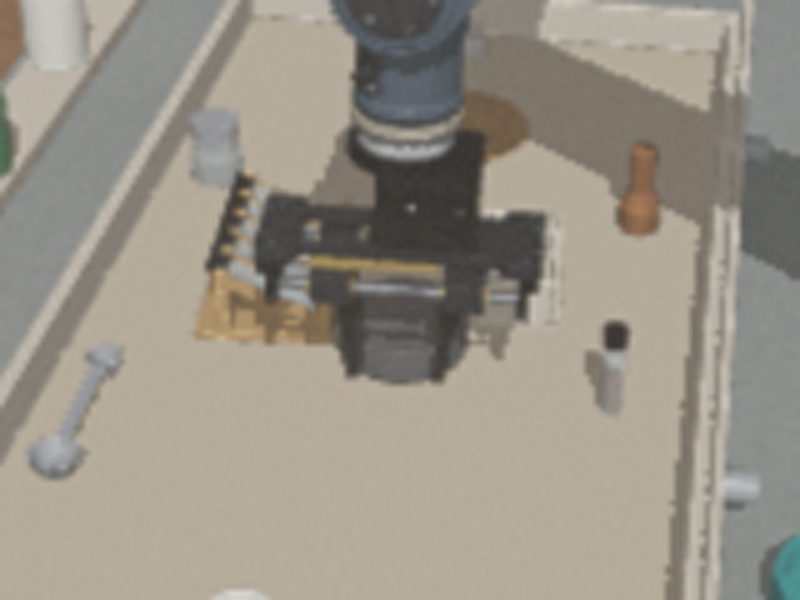

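>>> send_rows:
  motion:
    - [[0.4,5,-0.1],0]
    - [[0.4,5,-0.1],0]
    - [[0.3,5,-0.1],0]
    - [[0.2,5,-0.1],0]
    - [[0,5,-0.1],0]

```text
time_s: 15.0
position: [0.5607, 0.0981, 0.0256]
tcp_rot: [[0.995, 0.092, 0.031], [0.092, -0.995, 0.025], [0.033, -0.022, -0.999]]
force: [-0.0, 3.3, 2.6]
opening: 0.581
```

```bash
python3 -c "
from h import *
lane()"
```

```text
t 15.0 pos [0.5607 0.0981 0.0256] yaw 5.26 tool x to go mm 0.6 z err 0.6 F [-0.04  3.34  2.64] dish est [0.5655 0.0468]
```

>>> send_rows:
  motion:
    - [[0.3,5,-0.1],0]
    - [[0.3,5,-0.1],0]
    - [[0.2,5,-0.1],0]
    - [[0.1,5,-0.1],0]
    - [[0,5,-0.1],0]

```text
time_s: 15.42
position: [0.5637, 0.0707, 0.0255]
tcp_rot: [[0.995, 0.092, 0.03], [0.092, -0.995, 0.025], [0.032, -0.022, -0.999]]
force: [0.1, 3.5, 2.9]
opening: 0.579
```

```bash
python3 -c "
from h import *
lane()"
```

```text
t 15.4167 pos [0.5637 0.0707 0.0255] yaw 5.26 tool x to go mm 0.09 z err 0.5 F [0.13 3.5  2.92] dish est [0.5685 0.0194]
```

Centred, with no sideways force. Carrying on.

>>> send_rows:
  motion:
    - [[0.05,6,-0.1],0]
    - [[0.05,6,-0.1],0]
    - [[0.05,6,-0.1],0]
    - [[0.05,6,-0.1],0]
    - [[0.05,6,-0.1],0]

```text
time_s: 15.83
position: [0.5667, 0.0379, 0.0255]
tcp_rot: [[0.995, 0.092, 0.029], [0.092, -0.995, 0.025], [0.032, -0.023, -0.999]]
force: [-1.6, 4.1, 3.8]
opening: 0.581
```

```bash
python3 -c "
from h import *
lane()"
```

```text
t 15.8333 pos [0.5667 0.0379 0.0255] yaw 5.26 tool x to go mm 0.09 z err 0.5 F [-1.58  4.06  3.81] dish est [ 0.5715 -0.0134]
```

>>> send_rows:
  motion:
    - [[-0.2,4,-0.1],0]
    - [[-0.2,4,-0.1],0]
    - [[-0.1,4,-0.1],0]
    - [[0,4,-0.1],0]
    - [[0,4,-0.1],0]

```text
time_s: 16.25
position: [0.5681, 0.0151, 0.0254]
tcp_rot: [[0.995, 0.092, 0.029], [0.091, -0.996, 0.026], [0.031, -0.023, -0.999]]
force: [-0.2, 4.3, 2.6]
opening: 0.577
```

```bash
python3 -c "
from h import *
lane()
for c in ('scene','side'):
  r=capture(c); u,v=proj(r,[.568,-.02,.03]); u,v=int(u),int(v)
  cv2.imwrite(f'pics/{c}9.png',cv2.resize(r['image'][v-60:v+60,u-80:u+80],(800,600),interpolation=cv2.INTER_CUBIC))
lane()"
```

```text
t 16.25 pos [0.5681 0.0151 0.0254] yaw 5.22 tool x to go mm 0.8 z err 0.4 F [-0.21  4.32  2.62] dish est [ 0.5728 -0.0362]
t 16.35 pos [0.5682 0.0144 0.0253] yaw 5.21 tool x to go mm 0.7 z err 0.3 F [0.5  0.29 0.31] dish est [ 0.5729 -0.0369]
```

View pics/scene9.png

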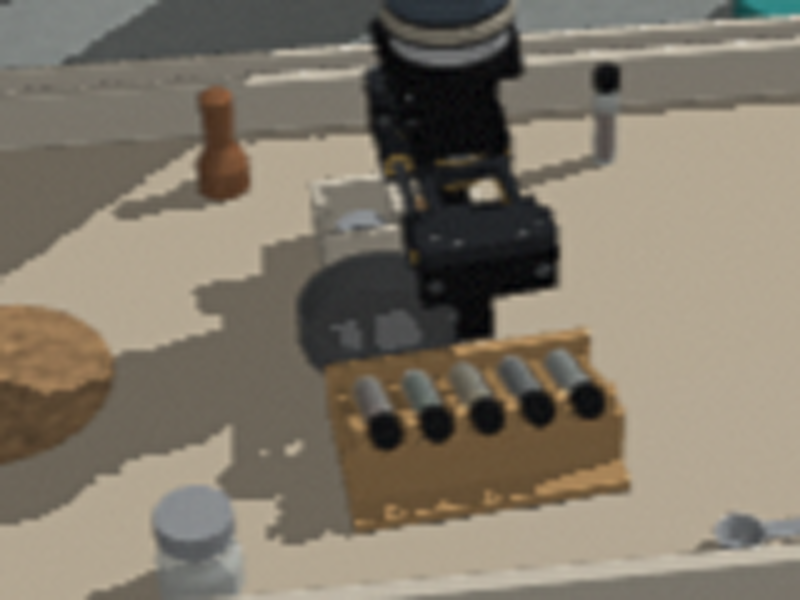

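>>> send_rows:
  motion:
    - [[0.1,5,-0.1],0]
    - [[0.1,6,-0.1],0]
    - [[0.1,6,-0.1],0]
    - [[0.1,6,-0.1],0]
    - [[0.1,6,-0.1],0]

```text
time_s: 16.77
position: [0.5706, -0.0151, 0.0251]
tcp_rot: [[0.995, 0.093, 0.027], [0.092, -0.995, 0.026], [0.029, -0.023, -0.999]]
force: [0.0, 3.5, 3.5]
opening: 0.58
```

>>> send_rows:
  motion:
    - [[0,6,-0.1],0]
    - [[0,6,-0.1],0]
    - [[0,6,-0.1],0]
    - [[0,6,-0.1],0]
    - [[0,6,-0.1],0]

```text
time_s: 17.18
position: [0.5733, -0.0484, 0.025]
tcp_rot: [[0.995, 0.092, 0.027], [0.092, -0.995, 0.026], [0.029, -0.024, -0.999]]
force: [-0.0, 3.9, 3.5]
opening: 0.582
```

```bash
python3 -c "
from h import *
lane()"
```

```text
t 17.1833 pos [ 0.5733 -0.0484  0.025 ] yaw 5.26 tool x to go mm 1.34 z err -0.0 F [-0.02  3.93  3.47] dish est [ 0.5781 -0.0997]
```

>>> send_rows:
  motion:
    - [[0,5,-0.1],0.02]
    - [[0,6,-0.1],0.02]
    - [[0,6,-0.1],0.015]
    - [[0,6,-0.1],0]
    - [[0,6,-0.1],0]

```text
time_s: 17.6
position: [0.5756, -0.0808, 0.0249]
tcp_rot: [[0.999, 0.031, 0.028], [0.031, -0.999, 0.026], [0.029, -0.025, -0.999]]
force: [-0.2, 4.8, 3.9]
opening: 0.578
```

>>> send_rows:
  motion:
    - [[0,6,-0.1],0]
    - [[0,6,-0.1],0]
    - [[0,6,-0.1],0]
    - [[0,6,-0.1],0]
    - [[0,6,-0.1],0]

```text
time_s: 18.02
position: [0.5758, -0.1136, 0.0246]
tcp_rot: [[0.999, 0.031, 0.026], [0.03, -0.999, 0.027], [0.027, -0.026, -0.999]]
force: [-0.4, 4.6, 4.3]
opening: 0.579
```

```bash
python3 -c "
from h import *
lane()
shift([.5787,-.2065,.025])"
```

```text
t 18.0167 pos [ 0.5758 -0.1136  0.0246] yaw 1.74 tool x to go mm 4.71 z err -0.4 F [-0.42  4.59  4.25] dish est [ 0.5774 -0.165 ]
t 18.0167 pos [ 0.5758 -0.1136  0.0246] yaw 1.74 tool shift mm [ 0.  92.9 -2.8] open 0.579 F [-0.42  4.59  4.25]
```

>>> send_rows:
  motion:
    - [[0.1,6,-0.1],0]
    - [[0.1,6,-0.1],0]
    - [[0.1,6,-0.1],0]
    - [[0.1,6,-0.1],0]
    - [[0.1,6,-0.1],0]

```text
time_s: 18.43
position: [0.5766, -0.1464, 0.0243]
tcp_rot: [[0.999, 0.031, 0.025], [0.03, -0.999, 0.028], [0.026, -0.027, -0.999]]
force: [-0.6, 4.1, 3.9]
opening: 0.581
```

>>> send_rows:
  motion:
    - [[0.1,6,-0.1],0]
    - [[0.1,6,-0.1],0]
    - [[0.1,6,-0.1],0]
    - [[0.1,6,-0.1],0]
    - [[0.1,5,-0.1],0]

```text
time_s: 18.85
position: [0.5777, -0.1786, 0.0238]
tcp_rot: [[0.999, 0.031, 0.024], [0.03, -0.999, 0.029], [0.025, -0.028, -0.999]]
force: [-0.1, 4.6, 4.7]
opening: 0.58
```

```bash
python3 -c "
from h import *
lane()
shift([.5787,-.2065,.025])
r=capture('scene'); u,v=proj(r,[.568,-.2,.03]); u,v=int(u),int(v)
cv2.imwrite('pics/scene10.png',cv2.resize(r['image'][v-60:v+60,u-80:u+80],(800,600),interpolation=cv2.INTER_CUBIC))
"
```

```text
t 18.85 pos [ 0.5777 -0.1786  0.0238] yaw 1.73 tool x to go mm 8.76 z err -1.2 F [-0.1   4.63  4.67] dish est [ 0.5793 -0.2301]
t 18.85 pos [ 0.5777 -0.1786  0.0238] yaw 1.73 tool shift mm [ 0.2 27.9 -2. ] open 0.58 F [-0.1   4.63  4.67]
```

View pics/scene10.png

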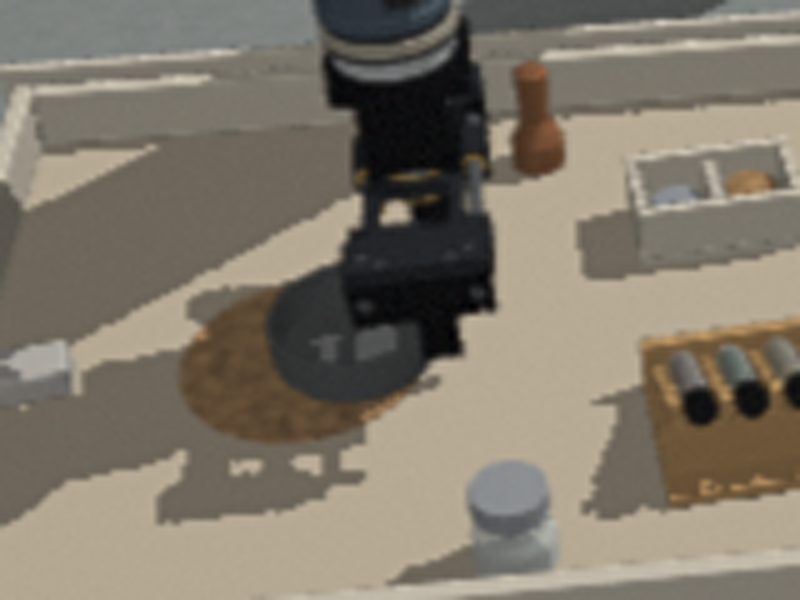

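>>> send_rows:
  motion:
    - [[0.1,6,-0.2],0]
    - [[0.1,6,-0.2],0]
    - [[0,6,-0.2],0]
    - [[0,5,-0.2],0]
    - [[0,3,-0.2],0]

```text
time_s: 19.32
position: [0.5783, -0.2074, 0.0236]
tcp_rot: [[0.999, 0.031, 0.023], [0.03, -0.999, 0.028], [0.024, -0.028, -0.999]]
force: [-0.0, 3.2, 2.4]
opening: 0.578
```

```bash
python3 -c "
from h import *
shift([.5787,-.2065,.025])"
```

```text
t 19.3167 pos [ 0.5783 -0.2074  0.0236] yaw 1.72 tool shift mm [ 0.5 -1.  -1.4] open 0.578 F [-0.03  3.22  2.44]
```

>>> send_rows:
  motion:
    - [[0,-5,0],0]
    - [[0,-12,0],0]
    - [[0,-10,-15],0]
    - [[0,0,-35],0]
    - [[0,0,-38],0]

```text
time_s: 19.73
position: [0.5703, -0.1816, 0.1044]
tcp_rot: [[1.0, 0.03, 0.008], [0.03, -0.999, 0.03], [0.009, -0.03, -1.0]]
force: [1.4, -0.6, 0.4]
opening: 0.582
```

>>> send_rows:
  motion:
    - [[0,0,-38],0]
    - [[0,0,-38],0]
    - [[0,0,-38],0]
    - [[0,15,-30],0]
    - [[0,36,0],0]

```text
time_s: 20.15
position: [0.5715, -0.2294, 0.2585]
tcp_rot: [[0.999, 0.041, 0.013], [0.041, -0.999, 0.025], [0.014, -0.024, -1.0]]
force: [1.7, -0.7, 0.8]
opening: 0.581
```

>>> send_rows:
  motion:
    - [[0,36,0],0]
    - [[0,36,0],0]
    - [[0,30,0],0]
    - [[0,0,0],0]
    - [[0,0,0],0]

```text
time_s: 20.57
position: [0.5778, -0.3399, 0.2601]
tcp_rot: [[0.999, 0.042, 0.021], [0.042, -0.999, 0.009], [0.021, -0.008, -1.0]]
force: [-0.2, -0.2, -0.7]
opening: 0.581
```

Run:
```python
from h import *
shift([.5787,-.2065,.025])
r=capture('wrist')
print(dishfit(r,[.58,-.258],name='pics/f11.png'))
o=cv2.imread('pics/f11.png')
for a in np.linspace(0,6.28,120):
    p=1.25*proj(r,[.5805+.07*np.cos(a),-.258+.07*np.sin(a),.008]); cv2.circle(o,(int(p[0]),int(p[1])),1,(255,0,0),-1)
cv2.imwrite('pics/f11.png',o)
for c in('scene','side'): 
    q=capture(c); u,v=map(int,proj(q,[.58,-.2,.03])); cv2.imwrite(f'pics/{c}11.png',cv2.resize(q['image'][max(v-90,0):v+90,u-120:u+120],(800,600),interpolation=cv2.INTER_CUBIC))
```

```text
t 20.5667 pos [ 0.5778 -0.3399  0.2601] yaw 2.38 tool shift mm [   1.5 -131.4  236.3] open 0.581 F [-0.22 -0.23 -0.71]
(array([ 0.57959258, -0.25843178,  0.04590078]), np.float64(0.00039294563047231044))
```

View pics/f11.png

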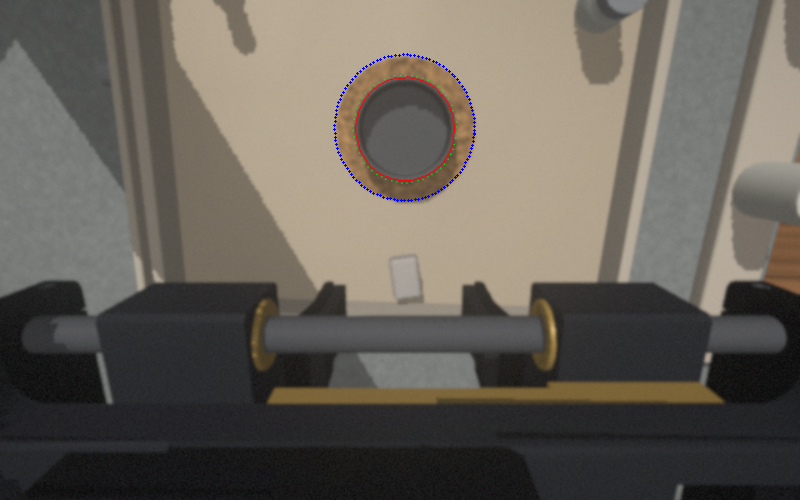

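View pics/scene11.png

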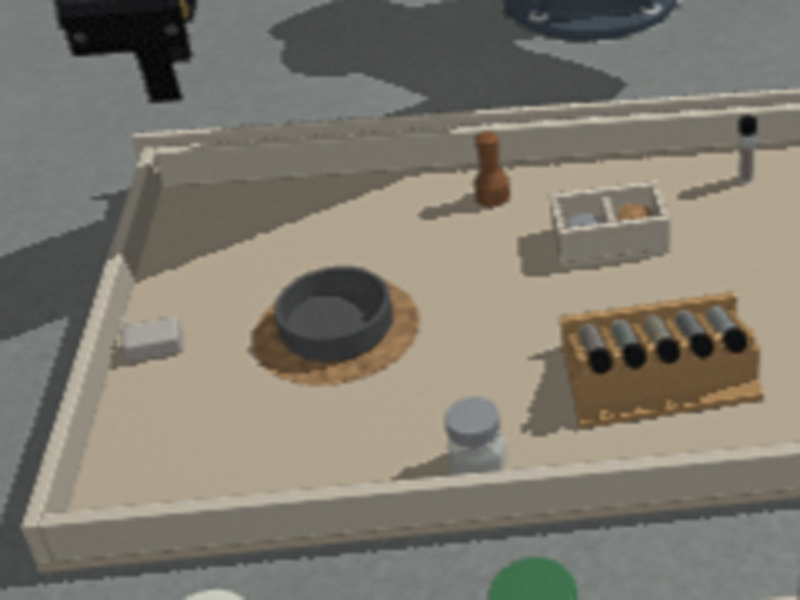

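The dish stands in the middle of the pad: (0.5796, −0.2584) against (0.5805, −0.258). The arm is clear, and everything else stands as it was.

```bash
python3 -c "
from rig import bot
bot.hand_in(); print(bot.read_state()['time_s'])"
```

```text
the job is handed in; nothing more can be done
the job is handed in; nothing more can be done
```

The dish now stands wholly on the cork pad, and the job is handed in. I pushed it from behind with the partly open fingers: first diagonally to the mouth of the gap, then through along the gap's centre line, then straight onto the pad. It was never gripped or lifted.

- **Final position:** the last wrist picture puts the dish at (0.5796, −0.2584). The pad centre, measured before the dish covered it, is (0.5805, −0.258). That is about 1 mm off, with roughly 22 mm of cork showing all round.
- **Forces and time:** forces at the end of each move stayed around 7 N or less. The clock read about 20.6 s at the last check, against the 64 s limit.
- **Gap:** the sideways force in the gap was near zero, apart from one reading of −1.6 N. That could have been sensor noise or a light brush against the rack; it was back near zero by the next check. I saw no knock on the rack in the pictures.
- **Other things:** in the last scene picture the rack, divider box, jar, pestle, soap stone and spare vial look unmoved. The spoon and egg cup were outside that cropped view, so I did not check them after the final push. The arm did not go near either of them.
- **Camera disagreement:** the early scene and side fits of the dish differed from the wrist fit by up to 9 mm. I used the wrist view, and the arm's own position while pushing agreed with it to about 1 mm.

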